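# Shut and clamp the vacuum desiccator

### The job

The porcelain dish in the steel vacuum desiccator is ready to cool: push the open lid over until it lies fully shut on its seal, then push the handle of the toggle clamp over and down until it snaps past its dead point and is locked with the clamp pressing on the lid. Only push with the fingers, nothing is gripped or lifted; do not shove or tip the desiccator, which stands loose on its rubber feet, and leave the bottle, the beaker and the empty dish standing around it alone.

Things in the scene. Friction and masses are not known exactly. Their poses are not given: they have to be found in the camera images.
- desiccator: Steel vacuum desiccator, about 6 kg, loose on rubber feet. Origin on the bench under the pot's centre, z up, +y towards the lid's hinge, toggle clamp on the -y side. Base plate x -85 to 85, y -190 to 105 mm; pot 140 mm, flange 158 mm diameter; valve out to x = 108, gauge to x = -98 mm. Lid shut: outer face at z = 114 mm, free edge at y = -78 mm.
- lid (a joint): Angle of the round lid (156 mm diameter, 12 mm thick aluminium ring with flush sight glass, flat outer face) in rad: 0 shut on the seal, 1.57 upright, 1.75 stop. Starts open at 1.1 to 1.6. The hinge is stiff: the lid stays where it is left and needs 1 to 4 N near its edge.
- lid_hinge (a point): Middle of the lid's hinge axis, which runs along the desiccator's x: y = 90, z = 108 mm in the desiccator's frame, 6 mm below the outer face of the shut lid.
- lid_edge (a point): Point on the lid's outer face, mid-width, 150 mm from the hinge axis and 18 mm from the free edge. Its z axis is the face's outward normal (up when shut, towards the desiccator's +y when the lid is upright); its y axis points along the lid to the hinge. Push here along -z.
- clamp_handle (a joint): Angle in rad of the clamp's handle against its link: 0 wide open (handle upright), 1.36 spindle meets the shut lid, 1.87 dead point (pins in line), 2.03 stop, locked. Past the dead point the spindle's spring snaps it to the stop and holds it. Below 1.36 it moves easily and may sink by its own weight.
- handle_grip (a point): On the axis of the handle's round black sleeve (18 mm diameter, 76 mm long), 27 mm from its free end. z axis along the handle to that end; the handle is pushed shut along this point's -y. Path in the desiccator's frame (y, z mm): (-147, 250) open, (-171, 249), (-199, 234), (-214, 212), (-221, 192) spindle meets lid, (-226, 156) locked, handle level. Push up to 8 N.
- clamp_pivot (a point): Pivot of the toggle clamp's bar, in the clamp's plane x = 0 of the desiccator: y = -120, z = 134 mm. A four-bar hold-down clamp on a steel upright: the bar stands up when open (top at z = 205 mm, between handle and pot) and comes down with the handle, pressing a spring-loaded rubber-tipped spindle on the lid's rim at y = -68 mm.
- dish: Loose empty white porcelain evaporating dish, 84 mm wide at the rim, 34 mm high; origin under its centre. To be left alone.
- beaker: Loose glass beaker, 62 mm diameter, 88 mm high; origin under its centre. To be left alone.
- bottle: Loose brown glass bottle with a white cap, 58 mm diameter, 115 mm high; origin under its centre. To be left alone.

How it is judged:
On the way, in this order (a step that is already met when the one before it is completed fails the run):
1. the lid is pushed shut (within 0.05 rad of its seat) while the clamp is still open (value of joint lid below 0.05 rad and value of joint clamp_handle below 1.3 rad), for 0.1 s.
2. the clamp's handle has snapped past the dead point (value of joint clamp_handle above 1.96 rad), for 0.2 s.
At the end, for the whole second after the job is handed in: The lid is within 0.015 rad of fully shut and the clamp's handle beyond 1.96 rad (dead point 1.87, stop 2.03), staying there by itself; the desiccator and the three other vessels stand upright and at rest, the desiccator within 30 mm and the others within 20 mm of where they stood (value of joint lid below 0.015 rad and value of joint clamp_handle above 1.96 rad and angle between each of dish, beaker, bottle, desiccator's own z axis and vertical below 0.1 rad and linear speed of each of dish, beaker, bottle, desiccator below 0.02 m/s); the robot touches nothing.
It fails at once if the desiccator is shoved more than 30 mm, lifted or tipped (distance of desiccator from where it was at the start of the episode above 0.03 m or height (world z) of desiccator above 0.012 m or angle between desiccator's own z axis and vertical above 0.1 rad).
It fails at once if the dish is moved more than 20 mm, lifted or tipped (distance of dish from where it was at the start of the episode above 0.02 m or angle between dish's own z axis and vertical above 0.3 rad).
It fails at once if the beaker is moved more than 20 mm, lifted or tipped (distance of beaker from where it was at the start of the episode above 0.02 m or angle between beaker's own z axis and vertical above 0.3 rad).
It fails at once if the bottle is moved more than 20 mm, lifted or tipped (distance of bottle from where it was at the start of the episode above 0.02 m or angle between bottle's own z axis and vertical above 0.3 rad).
It also fails if it takes over 50 s, if anything falls off the work surface, if the arm or the gripper's body presses on something with over 40 N, if the wrist force passes 120 N, or if a joint passes its speed limit or range.

### The arm

A 6-joint arm with a two-finger parallel gripper is mounted at the origin on the work surface. World frame = base frame: x ahead of the robot, y to its left, z up, the work surface at z = 0. Lengths are in m, angles in rad, forces in N, time in s.
With the tool pointing down it reaches from about 0.3 to 0.875 m from the base axis. Payload 6.4 kg.
Tool frame: the origin (TCP) lies between the finger pads; the fingertips stand 25 mm ahead of it and the grasp point (between the pads) lies 6 mm ahead of it; y points along the fingers, x is the direction in which the jaws open and shut, and the axes are right-handed (so a half turn about y gives the same grasp; the last joint's range is limited). The gripper opens to 85 mm and grips with 20 to 120 N. Pads are 22 mm wide; open, the fingers measure 114 mm over their backs; the gripper's body (76 mm by 85 mm) begins 54 mm behind the grasp point. The pads swing forward as they close: fully open they stand 13 mm farther back than shut.
Start: joints at [0.995, 0.181, 1.607, -0, 1.354, -0.206], TCP at [0.208, 0.536, 0.256] pointing down, gripper open.
Joint ranges: [-2.99, 2.99], [-0.89, 2.07], [0.3, 2.58], [-1.14, 4.28], [0, 2.63], [-3.12, 3.12]. Speed limits (rad/s): [2.57, 2.57, 3.01, 3.14, 3.14, 3.14].

### API

Orientations are given as a unit quaternion [w, x, y, z].
In Python, from bench import ctrl, vision, ticket, find_in, regions_of, pinpoint gives the robot as it stands.
- The arm moves only by the tool apply_moves, never from a script. Its argument "increments" is a list of rows, each an object of numbers: "x", "y", "z": the shift along the tool's x, y, z in cm; "ax", "ay", "az": the turn, a rotation vector about the tool's x, y, z in rad; "grip": the closure, from 0 (fully open) to 1 (shut). A call has 1 to 12 rows; each row is the pose to reach, as a shift and turn from the pose measured when the call began, along the tool's axes at that moment; what a row does not reach only later rows make up. A row lasts 1/8 s, in which the tool goes at most 62.5 mm and 10.7 degrees, less where a joint would pass 70% of its speed; a pose out of reach is approached as far as the arm can. A call with a gripper value outside its range is refused whole. The fingers move at their own pace and stop on an object; the grip force is fixed at half the most. Time passes only in rows, so rows that repeat a pose let the fingers close. It gives the time, the measured TCP pose, the force and the opening at its end, in the units of the state.
- ctrl.get_obs(): the state, without advancing time (a new reading comes with each control period).
- vision.camera(name): name is "scene" or "top"; returns the picture (480x640x3 uint8, red, green, blue); there is no depth.
- vision.camera_params(name): a dict with "intrinsics" (3x3 intrinsics, pixels), "k1" (the pictures are not rectified: a ray, as slopes to the right and down, at radius r is drawn at 1 + k1 r^2 times it, then the intrinsics apply), "R" (3x3) and "t" (3): a world point X has camera coordinates R X + t. Camera axes: x right, y down, z forward; pixel columns grow to the right and rows downward; lengths in m; the calibration is good to about 2 mm. A picture is of the moment at which its call begins. camera_params takes no time and is no camera call.
- ticket.hand_in(): hands the job in, once; it reports no verdict.
Trained networks look in the newest picture that a camera, given by its name, has taken for a name from the list of things; names that differ only in an ending like _2 or _b are one class to them, and where a whole thing is asked for, a point or a joint stands for the part that bears it (a point fixed in the world has none). Each returns a list of dicts, best first, with "p" (0 to 1); they miss things now and then, are a little off and sometimes report something else, mostly with a low value. They report only what shows in the picture. A call takes as long as a camera call.
- find_in(camera, query): "rect" ([centre column, centre row, width, height] in pixels, round what is visible of it).
- regions_of(camera, query): "mask" (480x640 bool, what is visible of it) and "rect" ([centre column, centre row, width, height] in pixels, round what is visible of it).
- pinpoint(camera, query): "xy" ([column, row] in pixels: a listed point, or the origin of a listed thing).
The state is a dict: "time_s": time; "q": joint angles; "dq": joint speeds; "joint_efforts": joint torques, N m; "eef_pos": TCP position; "eef_rot": TCP orientation; "wrist_force": force on the tool from outside, world axes, zero at the start; "torque": the same for the moment, N m; "opening": opening from 0.0 (shut) to 1.0 (fully open).
Only numpy, scipy, OpenCV 4.12 (cv2) and the standard library are available. Lean on these libraries where they do the work, as an engineer would, in place of code of your own. Each camera call takes 0.05 s, during which the arm holds its last target.

## Working session

There is one attempt and no reset: what is moved stays moved. The work goes in short steps, Python scripts to look and compute and a tool call to move; the robot and the scene stay as the last step left them, time stands still between calls to the robot, and variables do not carry over. Pictures are saved under pics/ and viewed, and the job is handed in when it is done.

Besides the shell and the picture viewer there is one more tool, called after "Request:" as name(argument=value, ...), one argument or row to a line, values as JSON. apply_moves: Moves the arm, as the interface text tells. Its arguments: {"type":"object","properties":{"increments":{"type":"array","items":{"type":"object","properties":{"x":{"type":"number"},"y":{"type":"number"},"z":{"type":"number"},"ax":{"type":"number"},"ay":{"type":"number"},"az":{"type":"number"},"grip":{"type":"number"}}}}},"required":["increments"]}

```bash
mkdir -p pics; ls
python3 - <<'E'
from bench import ctrl, vision, ticket, find_in, regions_of, pinpoint
import cv2,numpy as np
np.set_printoptions(precision=4,suppress=True)
print(ctrl.get_obs())
for c in("scene","top"):
    im=vision.camera(c); cv2.imwrite(f"pics/{c}0.png",im[:,:,::-1]); print(c,vision.camera_params(c))
    for q in("desiccator","lid_hinge","lid_edge","handle_grip","clamp_pivot","dish","beaker","bottle"):
        print(c,q,[(np.round(d["xy"],1).tolist(),round(d["p"],2)) for d in pinpoint(c,q)[:2]])
E
```

```text
pics
{'time_s': 0.0, 'q': array([ 0.9947,  0.1816,  1.608 ,  0.    ,  1.3538, -0.2063]), 'dq': array([ 0.0005, -0.0009, -0.0003,  0.0009,  0.0014, -0.0021]), 'joint_efforts': array([ -0.0004, -44.4868, -35.1337,  -0.0001,   0.0092,   0.    ]), 'eef_pos': array([0.2075, 0.5357, 0.2554]), 'eef_rot': array([-0.5832,  0.5836,  0.399 , -0.4001]), 'wrist_force': array([-0.2835,  0.3307, -0.1255]), 'torque': array([-0.003 , -0.0207,  0.039 ]), 'opening': 0.9992329978027484}
scene {'intrinsics': array([[462.9294,   0.    , 309.9906],
       [  0.    , 462.9294, 226.8   ],
       [  0.    ,   0.    ,   1.    ]]), 'k1': 0.006750089049919189, 'R': array([[-0.5527,  0.8331,  0.0213],
       [ 0.5449,  0.3806, -0.7471],
       [-0.6305, -0.4014, -0.6643]]), 't': array([ 0.2908, -0.2116,  1.1546])}
scene desiccator [([348.6, 301.1], 0.85)]
scene lid_hinge [([407.4, 283.6], 0.7), ([210.9, 300.5], 0.53)]
scene lid_edge [([408.9, 192.5], 0.96)]
scene handle_grip [([278.2, 141.5], 0.97)]
scene clamp_pivot [([291.8, 207.4], 0.6)]
scene dish [([319.5, 389.2], 0.65), ([330.8, 222.7], 0.39)]
scene beaker [([328.5, 224.3], 0.83)]
scene bottle [([210.5, 300.9], 0.97), ([348.4, 302.1], 0.52)]
top {'intrinsics': array([[441.6967,   0.    , 322.1117],
       [  0.    , 441.6967, 241.9374],
       [  0.    ,   0.    ,   1.    ]]), 'k1': -0.05508656146231582, 'R': array([[ 0.0191, -0.9994,  0.0296],
       [-0.9909, -0.0229, -0.1327],
       [ 0.1333, -0.0268, -0.9907]]), 't': array([0.0194, 0.5941, 0.7742])}
top desiccator [([289.0, 263.4], 0.58), ([358.8, 341.9], 0.44)]
top lid_hinge [([233.7, 257.1], 0.84)]
top lid_edge [([230.8, 245.3], 0.63)]
top handle_grip [([389.5, 257.6], 0.57)]
top clamp_pivot [([361.7, 262.0], 0.89)]
top dish [([268.7, 184.1], 0.81)]
top beaker [([355.9, 345.3], 0.86), ([289.8, 264.9], 0.58)]
top bottle [([384.5, 204.3], 0.89)]
```

View pics/scene0.png

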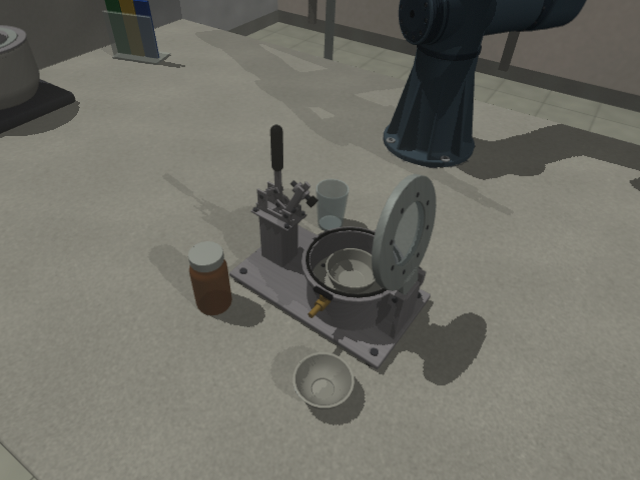

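View pics/top0.png

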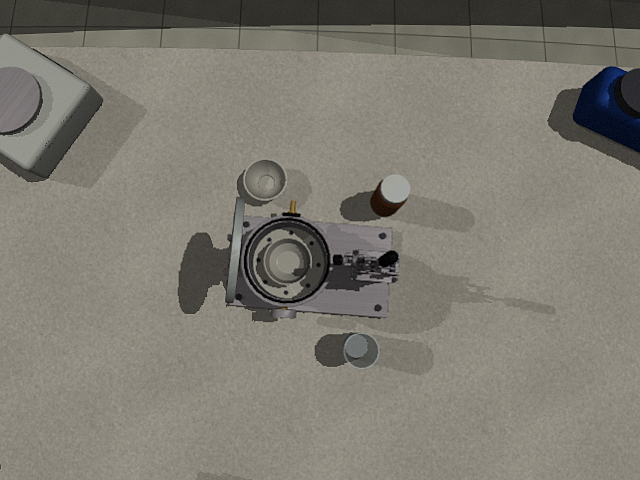

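```bash
cat > h.py <<'E'
import numpy as np,cv2
from bench import ctrl, vision, ticket, find_in, regions_of, pinpoint
from scipy.optimize import least_squares
from scipy.spatial.transform import Rotation as Ro
np.set_printoptions(precision=4,suppress=True)
P={c:vision.camera_params(c) for c in("scene","top")}
def proj(c,X):
    p=P[c];q=p["R"]@np.asarray(X)+p["t"];s=q[:2]/q[2];s=s*(1+p["k1"]*(s@s));K=p["intrinsics"]
    return np.array([K[0,0]*s[0]+K[0,2],K[1,1]*s[1]+K[1,2]])
def W(p,X): # desic->world
    c,s=np.cos(p[2]),np.sin(p[2]);return np.array([p[0]+c*X[0]-s*X[1],p[1]+s*X[0]+c*X[1],X[2]])
def lid(a,r=.15,n=.006,x=0): return np.array([x,.09-r*np.cos(a)+n*np.sin(a),.108+r*np.sin(a)+n*np.cos(a)])
def obsR(o): q=o["eef_rot"];return Ro.from_quat([q[1],q[2],q[3],q[0]])
E
python3 - <<'E'
from h import *
O={("scene","o"):(348.6,301.1),("scene","h"):(407.4,283.6),("scene","e"):(408.9,192.5),("scene","g"):(278.2,141.5),("scene","p"):(291.8,207.4),
("top","o"):(289,263.4),("top","h"):(233.7,257.1),("top","e"):(230.8,245.3),("top","g"):(389.5,257.6),("top","p"):(361.7,262)}
def m(k,p):
    return {"o":np.zeros(3),"h":[0,.09,.108],"e":lid(p[3]),"g":[0,p[4],p[5]],"p":[0,-.12,.134]}[k]
def f(p): return np.concatenate([proj(c,W(p,m(k,p)))-v for (c,k),v in O.items()])
r=least_squares(f,[.5,.1,0,1.4,-.147,.25],loss="soft_l1",f_scale=2)
print(r.x)
for (k,v),e in zip(O.items(),f(r.x).reshape(-1,2)): print(k,e)
p=r.x
im=cv2.imread("pics/top0.png");im2=cv2.imread("pics/scene0.png")
for c,i in(("top",im),("scene",im2)):
    pts=[[x,y,z] for z in(.012,) for x,y in((-.085,-.19),(.085,-.19),(.085,.105),(-.085,.105))]
    q=np.array([proj(c,W(p,t)) for t in pts]);cv2.polylines(i,[q.astype(int)],1,(0,0,255),1)
    q=np.array([proj(c,W(p,lid(p[3],.09+.078*np.cos(t),.006,.078*np.sin(t)))) for t in np.linspace(0,6.28,40)]);cv2.polylines(i,[q.astype(int)],1,(0,255,0),1)
    q=np.array([proj(c,W(p,[.079*np.cos(t),.079*np.sin(t),.1])) for t in np.linspace(0,6.28,40)]);cv2.polylines(i,[q.astype(int)],1,(255,0,0),1)
cv2.imwrite("pics/ov.png",np.hstack([im[130:370,150:470],im2[110:390,150:470][:240]]))
# others on bench
def ray0(c,uv,z=0):
    return least_squares(lambda a:proj(c,[a[0],a[1],z])-uv,[.5,0]).x
for n,a,b in(("dish",(319.5,389.2),(268.7,184.1)),("beaker",(328.5,224.3),(355.9,345.3)),("bottle",(210.5,300.9),(384.5,204.3))): print(n,ray0("scene",a),ray0("top",b))
E
```

```text
[ 0.5519  0.0924 -0.0498  1.377  -0.1448  0.2519]
('scene', 'o') [-0.9062  0.5046]
('scene', 'h') [-0.8586 -0.3701]
('scene', 'e') [0.1762 1.8889]
('scene', 'g') [-1.9965 -0.2805]
('scene', 'p') [-1.4276  3.8121]
('top', 'o') [0.5147 2.0818]
('top', 'h') [-0.7227 -0.6473]
('top', 'e') [0.4569 1.2953]
('top', 'g') [-1.4437  0.6262]
('top', 'p') [-1.7783  2.1395]
dish [0.7105 0.1384] [0.7109 0.1379]
beaker [ 0.4048 -0.0366] [ 0.4039 -0.0365]
bottle [ 0.6794 -0.0954] [ 0.6763 -0.0904]
```

View pics/ov.png

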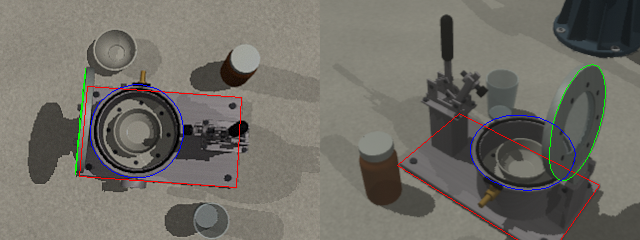

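```bash
cat >> h.py <<'E'
D=np.array([.5519,.0924,-.0498])
def pose_for(tip,t,xs):  # tip in desic frame; tilt t; xs sign: tool x = xs * desic x
    Rz=Ro.from_euler("z",D[2]).as_matrix()
    a=Rz@np.array([0,-np.sin(t),-np.cos(t)]);x=xs*(Rz@np.array([1.,0,0]))
    R=np.column_stack([x,a,np.cross(x,a)])
    return W(D,tip)-.025*a,R
def rows(lst,xs):
    o=ctrl.get_obs();R0=obsR(o).as_matrix();p0=np.array(o["eef_pos"])
    for tip,t in lst:
        p,R=pose_for(tip,t,xs)
        d=R0.T@(p-p0)*100;w=Ro.from_matrix(R0.T@R).as_rotvec()
        print("tip",np.round(tip,3),"xyz",np.round(d,2),"rot",np.round(w,3))
def tipnow():
    o=ctrl.get_obs();R=obsR(o).as_matrix();T=np.array(o["eef_pos"])+.025*R[:,1];c,s=np.cos(D[2]),np.sin(D[2]);d=T-np.array([D[0],D[1],0])
    return np.array([c*d[0]+s*d[1],-s*d[0]+c*d[1],d[2]])
E
python3 - <<'E'
from h import *
o=ctrl.get_obs();print(obsR(o).as_matrix(),tipnow(), W(D,lid(1.377)))
for xs in(1,-1): rows([(lid(1.377,.138,.05),.4)],xs)
E
```

```text
[[ 0.3614  0.     -0.9324]
 [ 0.9324  0.      0.3614]
 [ 0.     -1.     -0.    ]] [-0.3658  0.4261  0.2313] [0.5552 0.1593 0.2563]
tip [0.    0.112 0.253] xyz [-17.34  -1.98 -44.28] rot [-0.346  1.233  0.25 ]
tip [0.    0.112 0.253] xyz [-17.34  -1.98 -44.28] rot [ 0.273 -1.862  0.377]
```

Request:
apply_moves(
  increments=[
    {"x": -2, "y": -0.4, "z": -5.5, "ax": -0.04, "ay": 0.15, "az": 0.03, "grip": 1},
    {"x": -4, "y": -0.8, "z": -11, "ax": -0.08, "ay": 0.3, "az": 0.06, "grip": 1},
    {"x": -6.5, "y": -1.2, "z": -16.5, "ax": -0.13, "ay": 0.46, "az": 0.09, "grip": 1},
    {"x": -8.5, "y": -1.5, "z": -22, "ax": -0.17, "ay": 0.62, "az": 0.12, "grip": 1},
    {"x": -11, "y": -1.8, "z": -28, "ax": -0.21, "ay": 0.77, "az": 0.15, "grip": 1},
    {"x": -13, "y": -2, "z": -33, "ax": -0.25, "ay": 0.92, "az": 0.18, "grip": 1},
    {"x": -15, "y": -2, "z": -39, "ax": -0.3, "ay": 1.08, "az": 0.22, "grip": 1},
    {"x": -17.3, "y": -2, "z": -44.3, "ax": -0.346, "ay": 1.233, "az": 0.25, "grip": 1},
    {"x": -17.3, "y": -2, "z": -44.3, "ax": -0.346, "ay": 1.233, "az": 0.25, "grip": 1},
    {"x": -17.3, "y": -2, "z": -44.3, "ax": -0.346, "ay": 1.233, "az": 0.25, "grip": 1},
  ],
)

```text
time_s: 2.15
eef_pos: [0.5581, 0.2148, 0.2759]
eef_rot: [-0.553, 0.833, -0.021, 0.013]
wrist_force: [-0.2, -0.3, 1.1]
opening: 0.002
```

Run:
```python
from h import *
o=ctrl.get_obs();print(o["q"],o["opening"],o["wrist_force"],tipnow(),obsR(o).as_matrix())
for c in("scene","top"):
    im=vision.camera(c)[:,:,::-1].copy();q=proj(c,W(D,tipnow()));cv2.circle(im,tuple(int(v) for v in q),3,(0,0,255),1);cv2.imwrite(f"pics/{c}1.png",im)
h=.011
L=[]
for a in(1.377,1.3,1.2,1.1,1.0,.9,.8,.7,.6,.5,.4,.3,.2,.1,0):
    r=.138-.03*(1.377-a)/1.377
    L.append((lid(a,r,.006+h*abs(np.sin(a-.4))),.4))
rows(L,1)
```

```text
[ 0.3465  0.3541  1.3999 -0.3665  1.5516  0.4333] 0.0016888135031604768 [-0.2352 -0.2612  1.1071] [0.     0.1128 0.2529] [[ 0.9988 -0.0204  0.045 ]
 [-0.0494 -0.3883  0.9202]
 [-0.0013 -0.9213 -0.3889]]
tip [0.    0.078 0.246] xyz [ 0.04  2.03 -2.98] rot [-0.001  0.002  0.   ]
tip [0.    0.068 0.243] xyz [ 0.04  2.72 -3.85] rot [-0.001  0.002  0.   ]
tip [0.    0.054 0.238] xyz [ 0.04  3.72 -4.87] rot [-0.001  0.002  0.   ]
tip [0.    0.042 0.232] xyz [ 0.03  4.81 -5.77] rot [-0.001  0.002  0.   ]
tip [0.    0.03  0.224] xyz [ 0.03  5.97 -6.54] rot [-0.001  0.002  0.   ]
tip [0.    0.02  0.215] xyz [ 0.03  7.2  -7.18] rot [-0.001  0.002  0.   ]
tip [0.    0.01  0.205] xyz [ 0.03  8.47 -7.67] rot [-0.001  0.002  0.   ]
tip [0.    0.002 0.194] xyz [ 0.03  9.78 -8.02] rot [-0.001  0.002  0.   ]
tip [ 0.    -0.005  0.183] xyz [ 0.03 11.1  -8.22] rot [-0.001  0.002  0.   ]
tip [ 0.    -0.011  0.171] xyz [ 0.03 12.41 -8.28] rot [-0.001  0.002  0.   ]
tip [ 0.    -0.015  0.159] xyz [ 0.03 13.71 -8.19] rot [-0.001  0.002  0.   ]
tip [ 0.    -0.017  0.149] xyz [ 0.03 14.74 -7.99] rot [-0.001  0.002  0.   ]
tip [ 0.    -0.018  0.138] xyz [ 0.03 15.74 -7.7 ] rot [-0.001  0.002  0.   ]
tip [ 0.    -0.019  0.128] xyz [ 0.03 16.68 -7.32] rot [-0.001  0.002  0.   ]
tip [ 0.    -0.018  0.118] xyz [ 0.03 17.57 -6.87] rot [-0.001  0.002  0.   ]
```

```bash
python3 -c "
import cv2,numpy as np
a=cv2.imread('pics/scene1.png')[60:400,140:540];b=cv2.imread('pics/top1.png')[60:400,140:540];cv2.imwrite('pics/b1.png',np.hstack([a,b]))"
```

```text
(no output)
```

View pics/b1.png

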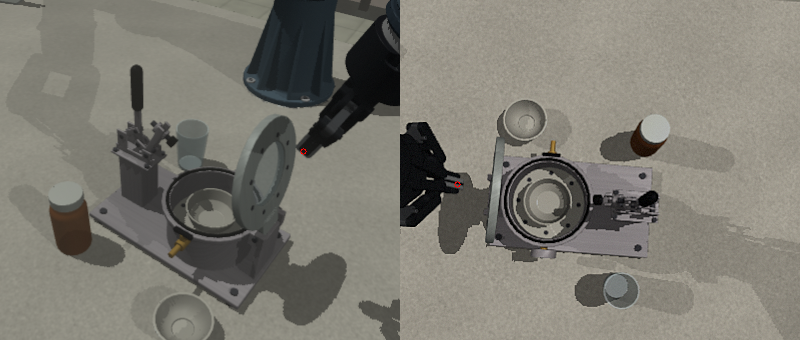

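The closed fingertips (scene crop 303,152; top crop 457,184) are centred behind the lid's outer face with a clear gap. Next I push along the arc.

Request:
apply_moves(
  increments=[
    {"y": 1, "z": -1.5, "grip": 1},
    {"y": 1.8, "z": -2.6, "grip": 1},
    {"y": 2.3, "z": -3.4, "grip": 1},
    {"y": 2.7, "z": -3.9, "grip": 1},
    {"y": 3.7, "z": -4.9, "grip": 1},
    {"y": 4.8, "z": -5.8, "grip": 1},
    {"y": 6, "z": -6.5, "grip": 1},
    {"y": 7.2, "z": -7.2, "grip": 1},
    {"y": 8.5, "z": -7.7, "grip": 1},
    {"y": 9.8, "z": -8, "grip": 1},
    {"y": 11.1, "z": -8.2, "grip": 1},
    {"y": 12.4, "z": -8.3, "grip": 1},
  ],
)

```text
invalid input
```

```bash
cat > snap.py <<'E'
from h import *
import sys
n=sys.argv[1]
o=ctrl.get_obs();print(o["q"],o["wrist_force"],tipnow())
I=[]
for c in("scene","top"):
    im=vision.camera(c)[:,:,::-1].copy();I.append(im[60:400,140:540])
    for q in sys.argv[2:]: print(c,q,[(np.round(d["xy"],1).tolist(),round(d["p"],2)) for d in pinpoint(c,q)[:1]])
cv2.imwrite(f"pics/{n}.png",np.hstack(I))
E
python3 snap.py s2 lid_edge desiccator
python3 - <<'E'
from h import *
h=.011
rows([(lid(a,.12-.01*(.5-a)/.5,.006+h*abs(np.sin(a-.4))),.4) for a in (.5,.4,.3,.2,.1,0,-.03)],1)
E
```

```text
[ 0.3483  0.3528  1.4004 -0.3668  1.5516  0.4334] [-0.075  -0.3914 -0.2499] [-0.0005  0.1136  0.2534]
scene lid_edge [([411.9, 194.6], 0.72)]
scene desiccator [([349.1, 300.0], 0.78)]
top lid_edge [([230.5, 245.5], 0.84)]
top desiccator [([288.9, 265.3], 0.67)]
tip [ 0.    -0.012  0.172] xyz [-0.01 12.41 -8.35] rot [-0.     0.001  0.001]
tip [ 0.    -0.016  0.159] xyz [-0.01 13.71 -8.29] rot [-0.     0.001  0.001]
tip [ 0.    -0.019  0.149] xyz [-0.01 14.77 -8.1 ] rot [-0.     0.001  0.001]
tip [ 0.    -0.02   0.139] xyz [-0.01 15.78 -7.82] rot [-0.     0.001  0.001]
tip [ 0.    -0.021  0.128] xyz [-0.01 16.74 -7.46] rot [-0.     0.001  0.001]
tip [ 0.    -0.02   0.118] xyz [-0.01 17.65 -7.02] rot [-0.     0.001  0.001]
tip [ 0.    -0.02   0.115] xyz [-0.01 17.91 -6.87] rot [-0.     0.001  0.001]
```

View pics/s2.png

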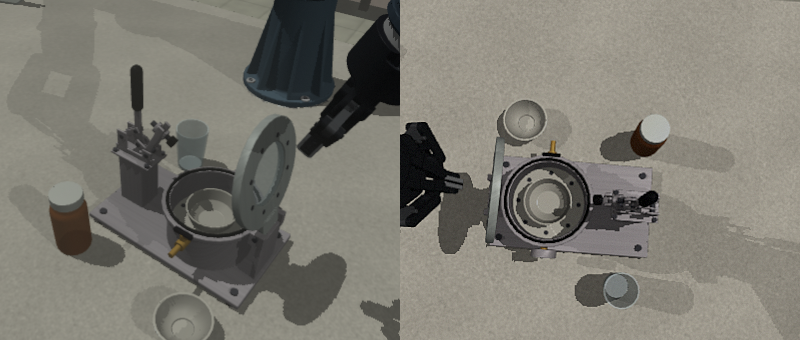

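The call was refused, so nothing moved. It probably needs every key in each row, so I'm resending with all of them.

Request:
apply_moves(
  increments=[
    {"x": 0, "y": 1, "z": -1.5, "ax": 0, "ay": 0, "az": 0, "grip": 1},
    {"x": 0, "y": 1.8, "z": -2.6, "ax": 0, "ay": 0, "az": 0, "grip": 1},
    {"x": 0, "y": 2.3, "z": -3.4, "ax": 0, "ay": 0, "az": 0, "grip": 1},
    {"x": 0, "y": 2.7, "z": -3.9, "ax": 0, "ay": 0, "az": 0, "grip": 1},
    {"x": 0, "y": 3.7, "z": -4.9, "ax": 0, "ay": 0, "az": 0, "grip": 1},
    {"x": 0, "y": 4.8, "z": -5.8, "ax": 0, "ay": 0, "az": 0, "grip": 1},
    {"x": 0, "y": 6, "z": -6.5, "ax": 0, "ay": 0, "az": 0, "grip": 1},
    {"x": 0, "y": 7.2, "z": -7.2, "ax": 0, "ay": 0, "az": 0, "grip": 1},
    {"x": 0, "y": 8.5, "z": -7.7, "ax": 0, "ay": 0, "az": 0, "grip": 1},
    {"x": 0, "y": 9.8, "z": -8, "ax": 0, "ay": 0, "az": 0, "grip": 1},
    {"x": 0, "y": 11.1, "z": -8.2, "ax": 0, "ay": 0, "az": 0, "grip": 1},
    {"x": 0, "y": 12.4, "z": -8.3, "ax": 0, "ay": 0, "az": 0, "grip": 1},
  ],
)

```text
time_s: 4.05
eef_pos: [0.5518, 0.0903, 0.1937]
eef_rot: [-0.552, 0.833, -0.02, 0.013]
wrist_force: [0.5, -0.5, 1.5]
opening: -0.001
```

```bash
python3 snap.py s3 lid_edge desiccator
python3 - <<'E'
from h import *
h=.011
rows([(lid(a,.12-.01*(.5-a)/.5,.006+h*abs(np.sin(a-.4))),.4) for a in (.5,.4,.3,.2,.1,0,-.03)],1)
E
```

```text
[ 0.152   0.3096  1.6324 -0.4062  1.3059  0.3293] [ 0.4895 -0.5456  1.4989] [ 0.     -0.0118  0.1707]
scene lid_edge [([334.2, 206.5], 0.63)]
scene desiccator []
top lid_edge [([308.0, 256.7], 0.61)]
top desiccator []
tip [ 0.    -0.012  0.172] xyz [-0.03  0.04 -0.08] rot [-0.001  0.001  0.001]
tip [ 0.    -0.016  0.159] xyz [-0.03  1.34 -0.01] rot [-0.001  0.001  0.001]
tip [ 0.    -0.019  0.149] xyz [-0.03  2.39  0.18] rot [-0.001  0.001  0.001]
tip [ 0.    -0.02   0.139] xyz [-0.03  3.4   0.45] rot [-0.001  0.001  0.001]
tip [ 0.    -0.021  0.128] xyz [-0.03  4.37  0.82] rot [-0.001  0.001  0.001]
tip [ 0.    -0.02   0.118] xyz [-0.03  5.28  1.26] rot [-0.001  0.001  0.001]
tip [ 0.    -0.02   0.115] xyz [-0.03  5.54  1.4 ] rot [-0.001  0.001  0.001]
```

View pics/s3.png

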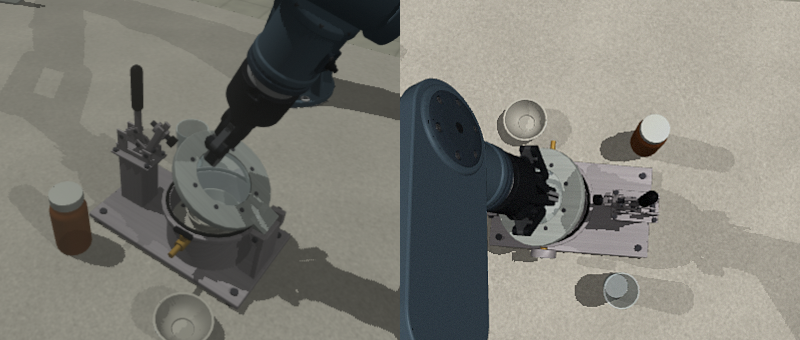

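The lid has followed the fingertips to about 0.5 rad (tips at scene crop 215,160) and the desiccator hasn't moved. Next I finish closing it.

Request:
apply_moves(
  increments=[
    {"x": 0, "y": 1.3, "z": 0, "ax": 0, "ay": 0, "az": 0, "grip": 1},
    {"x": 0, "y": 2.4, "z": 0.2, "ax": 0, "ay": 0, "az": 0, "grip": 1},
    {"x": 0, "y": 3.4, "z": 0.5, "ax": 0, "ay": 0, "az": 0, "grip": 1},
    {"x": 0, "y": 4.4, "z": 0.8, "ax": 0, "ay": 0, "az": 0, "grip": 1},
    {"x": 0, "y": 4.9, "z": 1.0, "ax": 0, "ay": 0, "az": 0, "grip": 1},
    {"x": 0, "y": 5.3, "z": 1.3, "ax": 0, "ay": 0, "az": 0, "grip": 1},
    {"x": 0, "y": 5.5, "z": 1.4, "ax": 0, "ay": 0, "az": 0, "grip": 1},
    {"x": 0, "y": 5.5, "z": 1.4, "ax": 0, "ay": 0, "az": 0, "grip": 1},
    {"x": 0, "y": 5.5, "z": 1.4, "ax": 0, "ay": 0, "az": 0, "grip": 1},
  ],
)

```text
time_s: 5.48
eef_pos: [0.5518, 0.0825, 0.1398]
eef_rot: [-0.552, 0.833, -0.02, 0.014]
wrist_force: [-3.4, -0.1, 6.4]
opening: -0.003
```

```bash
python3 snap.py s4 lid_edge handle_grip;  python3 -c "
from h import *
print([proj(c,W(D,lid(a))) for c in('scene','top') for a in (0,.05,.1)])"
```

```text
[ 0.1391  0.3742  1.6703 -0.4223  1.2066  0.3618] [-3.3882 -0.072   6.4015] [ 0.0004 -0.0196  0.1168]
scene lid_edge [([321.9, 237.2], 0.86)]
scene handle_grip [([277.3, 140.3], 0.75)]
top lid_edge [([323.6, 260.1], 0.57)]
top handle_grip [([387.5, 257.1], 0.79)]
[array([320.8138, 236.2614]), array([321.2495, 232.8336]), array([321.8897, 229.472 ]), array([322.591 , 262.5873]), array([322.4353, 262.173 ]), array([322.0467, 261.7356])]
```

View pics/s4.png

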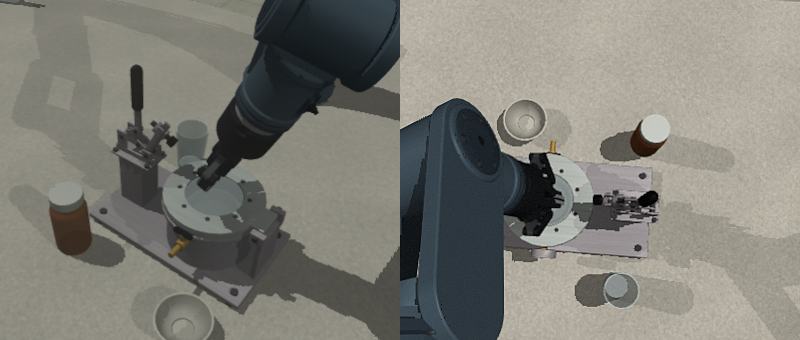

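Lid appears shut (lid_edge at 322,237 against a predicted 321,236). I'll press 4 mm further to confirm it's on the seal, then lift away.

Request:
apply_moves(
  increments=[
    {"x": 0, "y": 0.2, "z": 0.1, "ax": 0, "ay": 0, "az": 0, "grip": 1},
    {"x": 0, "y": 0.4, "z": 0.15, "ax": 0, "ay": 0, "az": 0, "grip": 1},
    {"x": 0, "y": 0.4, "z": 0.15, "ax": 0, "ay": 0, "az": 0, "grip": 1},
  ],
)

```text
time_s: 6.15
eef_pos: [0.552, 0.0825, 0.1393]
eef_rot: [-0.551, 0.834, -0.02, 0.014]
wrist_force: [-10.5, 2.4, 24.9]
opening: 0.0
```

Run:
```python
from h import *
print(tipnow())
# next: up, tilt to 0, then over behind handle
h=.011
rows([([0,-.01,.20],.3),([0,-.03,.30],.15),([0,-.10,.315],.0),([0,-.105,.245],0)],1)
```

```text
[ 0.0006 -0.0197  0.1162]
tip [ 0.   -0.01  0.2 ] xyz [-0.04 -8.07 -2.64] rot [0.102 0.    0.002]
tip [ 0.   -0.03  0.3 ] xyz [ -0.03 -16.42  -8.77] rot [0.252 0.    0.002]
tip [ 0.    -0.1    0.315] xyz [ -0.03 -14.94 -16.15] rot [0.402 0.    0.002]
tip [ 0.    -0.105  0.245] xyz [ -0.04  -8.31 -13.87] rot [0.402 0.    0.002]
```

Force rose to 25 N with 0.6 mm of travel, so the lid is seated. Now I go up and over to behind the handle.

Request:
apply_moves(
  increments=[
    {"x": 0, "y": -4, "z": -1.5, "ax": 0.05, "ay": 0, "az": 0, "grip": 1},
    {"x": 0, "y": -8, "z": -2.6, "ax": 0.1, "ay": 0, "az": 0, "grip": 1},
    {"x": 0, "y": -12, "z": -5.7, "ax": 0.18, "ay": 0, "az": 0, "grip": 1},
    {"x": 0, "y": -16.4, "z": -8.8, "ax": 0.25, "ay": 0, "az": 0, "grip": 1},
    {"x": 0, "y": -15.7, "z": -12.5, "ax": 0.33, "ay": 0, "az": 0, "grip": 1},
    {"x": 0, "y": -14.9, "z": -16.2, "ax": 0.4, "ay": 0, "az": 0, "grip": 1},
    {"x": 0, "y": -14.9, "z": -16.2, "ax": 0.4, "ay": 0, "az": 0, "grip": 1},
  ],
)

```text
time_s: 7.02
eef_pos: [0.5475, -0.0112, 0.3407]
eef_rot: [-0.706, 0.708, -0.018, 0.02]
wrist_force: [0.2, 0.3, -0.1]
opening: -0.001
```

```bash
python3 snap.py s5 lid_edge handle_grip clamp_pivot
python3 - <<'E'
from h import *
rows([([0,-.103,.245],0)],1)
E
```

```text
[-0.2362  0.0575  1.5734 -0.0018  1.5064 -0.1819] [ 0.1742  0.3022 -0.1394] [ 0.0008 -0.1037  0.3157]
scene lid_edge [([323.8, 234.3], 0.71)]
scene handle_grip [([275.8, 144.4], 0.96)]
scene clamp_pivot [([289.8, 210.1], 0.66)]
top lid_edge [([321.3, 261.6], 0.79)]
top handle_grip []
top clamp_pivot [([359.3, 260.9], 0.56)]
tip [ 0.    -0.103  0.245] xyz [-0.03  6.95 -0.34] rot [0.002 0.003 0.001]
```

View pics/s5.png

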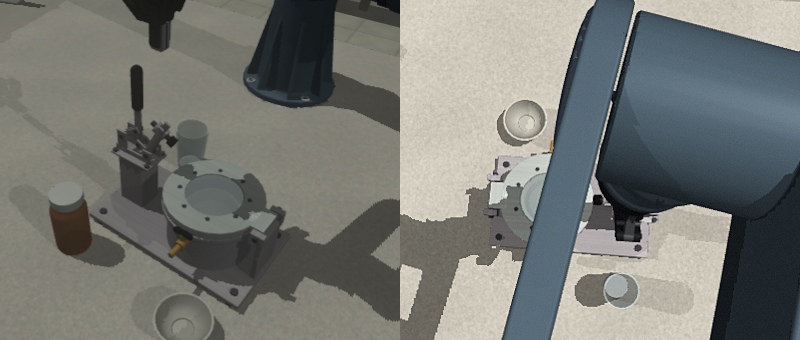

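The lid stays shut, and the tips (scene crop 160,45) are above and between the lid and the handle. Now I lower and push the handle.

Request:
apply_moves(
  increments=[
    {"x": 0, "y": 2.5, "z": -0.1, "ax": 0, "ay": 0, "az": 0, "grip": 1},
    {"x": 0, "y": 5, "z": -0.2, "ax": 0, "ay": 0, "az": 0, "grip": 1},
    {"x": 0, "y": 6.8, "z": -0.3, "ax": 0, "ay": 0, "az": 0, "grip": 1},
    {"x": 0, "y": 6.8, "z": -0.3, "ax": 0, "ay": 0, "az": 0, "grip": 1},
  ],
)

```text
time_s: 7.92
eef_pos: [0.5463, -0.0095, 0.2699]
eef_rot: [-0.706, 0.708, -0.017, 0.016]
wrist_force: [0.3, -0.0, 0.2]
opening: -0.003
```

```bash
python3 snap.py s6 handle_grip
python3 - <<'E'
from h import *
rows([([0,y/1000,z/1000],0) for y,z in((-127,247),(-151,250),(-181,240),(-199,220),(-208,201),(-214,183),(-217,165),(-217,161))],1)
E
```

```text
[-0.2337  0.1064  1.6629 -0.0021  1.3737 -0.1866] [ 0.2645 -0.0086  0.2447] [-0.0006 -0.1021  0.2449]
scene handle_grip [([278.4, 144.5], 0.77)]
top handle_grip [([270.1, 182.0], 0.36)]
tip [ 0.    -0.127  0.247] xyz [-0.1   0.08 -2.44] rot [0.003 0.003 0.003]
tip [ 0.    -0.151  0.25 ] xyz [-0.11 -0.22 -4.84] rot [0.003 0.003 0.003]
tip [ 0.    -0.181  0.24 ] xyz [-0.12  0.79 -7.84] rot [0.003 0.003 0.003]
tip [ 0.    -0.199  0.22 ] xyz [-0.13  2.8  -9.64] rot [0.003 0.003 0.003]
tip [ 0.    -0.208  0.201] xyz [ -0.14   4.7  -10.53] rot [0.003 0.003 0.003]
tip [ 0.    -0.214  0.183] xyz [ -0.15   6.5  -11.13] rot [0.003 0.003 0.003]
tip [ 0.    -0.217  0.165] xyz [ -0.15   8.3  -11.42] rot [0.003 0.003 0.003]
tip [ 0.    -0.217  0.161] xyz [ -0.16   8.7  -11.42] rot [0.003 0.003 0.003]
```

View pics/s6.png

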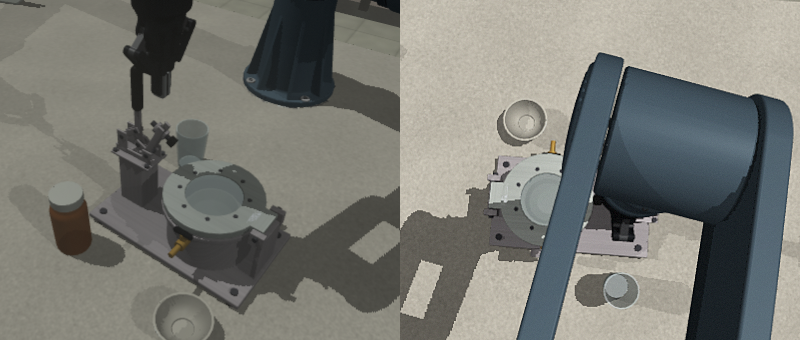

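Request:
apply_moves(
  increments=[
    {"x": -0.1, "y": 0, "z": -1.5, "ax": 0, "ay": 0, "az": 0, "grip": 1},
    {"x": -0.1, "y": 0, "z": -2.5, "ax": 0, "ay": 0, "az": 0, "grip": 1},
    {"x": -0.1, "y": 0, "z": -3.7, "ax": 0, "ay": 0, "az": 0, "grip": 1},
    {"x": -0.1, "y": -0.1, "z": -4.9, "ax": 0, "ay": 0, "az": 0, "grip": 1},
    {"x": -0.1, "y": 0.2, "z": -6.2, "ax": 0, "ay": 0, "az": 0, "grip": 1},
    {"x": -0.1, "y": 0.8, "z": -7.8, "ax": 0, "ay": 0, "az": 0, "grip": 1},
    {"x": -0.1, "y": 0.8, "z": -7.8, "ax": 0, "ay": 0, "az": 0, "grip": 1},
  ],
)

```text
time_s: 9.0
eef_pos: [0.5426, -0.0892, 0.264]
eef_rot: [-0.706, 0.708, -0.017, 0.018]
wrist_force: [0.9, -0.7, -0.1]
opening: -0.002
```

```bash
python3 snap.py s7 handle_grip
python3 - <<'E'
from h import *
rows([([0,y/1000,z/1000],0) for y,z in((-181,240),(-199,220),(-208,201),(-214,183),(-217,165),(-217,161))],1)
E
```

```text
[-0.3779  0.1169  1.6637 -0.0017  1.3586 -0.3288] [ 0.8878 -0.7412 -0.0967] [-0.0002 -0.1819  0.239 ]
scene handle_grip [([248.9, 142.0], 0.73)]
top handle_grip []
tip [ 0.    -0.181  0.24 ] xyz [-0.03  0.   -0.07] rot [0.002 0.003 0.003]
tip [ 0.    -0.199  0.22 ] xyz [-0.04  2.01 -1.86] rot [0.002 0.003 0.003]
tip [ 0.    -0.208  0.201] xyz [-0.05  3.91 -2.76] rot [0.002 0.003 0.003]
tip [ 0.    -0.214  0.183] xyz [-0.06  5.71 -3.35] rot [0.002 0.003 0.003]
tip [ 0.    -0.217  0.165] xyz [-0.06  7.51 -3.65] rot [0.002 0.003 0.003]
tip [ 0.    -0.217  0.161] xyz [-0.06  7.91 -3.65] rot [0.002 0.003 0.003]
```

View pics/s7.png

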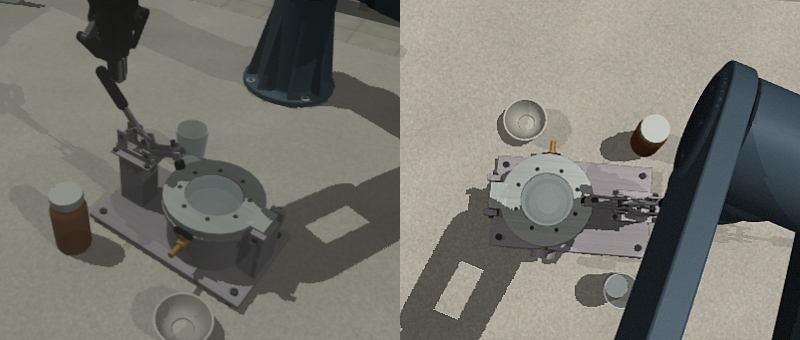

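The handle is following, leaning about 40° (scene crop 110,85), and the bar is coming down over the shut lid. Now I continue down through the dead point.

Request:
apply_moves(
  increments=[
    {"x": 0, "y": 1, "z": -1, "ax": 0, "ay": 0, "az": 0, "grip": 1},
    {"x": 0, "y": 2, "z": -1.9, "ax": 0, "ay": 0, "az": 0, "grip": 1},
    {"x": 0, "y": 3, "z": -2.4, "ax": 0, "ay": 0, "az": 0, "grip": 1},
    {"x": 0, "y": 3.9, "z": -2.8, "ax": 0, "ay": 0, "az": 0, "grip": 1},
    {"x": 0, "y": 4.8, "z": -3.1, "ax": 0, "ay": 0, "az": 0, "grip": 1},
    {"x": 0, "y": 5.7, "z": -3.4, "ax": 0, "ay": 0, "az": 0, "grip": 1},
    {"x": 0, "y": 6.5, "z": -3.6, "ax": 0, "ay": 0, "az": 0, "grip": 1},
    {"x": 0, "y": 7.2, "z": -3.7, "ax": 0, "ay": 0, "az": 0, "grip": 1},
    {"x": 0, "y": 7.6, "z": -3.7, "ax": 0, "ay": 0, "az": 0, "grip": 1},
    {"x": 0, "y": 7.6, "z": -3.7, "ax": 0, "ay": 0, "az": 0, "grip": 1},
  ],
)

```text
time_s: 10.45
eef_pos: [0.5418, -0.1249, 0.1893]
eef_rot: [-0.706, 0.708, -0.015, 0.018]
wrist_force: [-0.5, -0.4, 1.5]
opening: -0.005
```

```bash
python3 snap.py s8 handle_grip lid_edge;python3 -c "
from h import *
print([proj(c,W(D,[0,-.226,.156])) for c in('scene','top')])"
```

```text
[-0.4395  0.2059  1.7202 -0.0013  1.2113 -0.3924] [-0.5313 -0.4229  1.4577] [ 0.0008 -0.2176  0.1643]
scene handle_grip [([245.1, 174.7], 0.88)]
scene lid_edge [([320.0, 234.7], 0.67)]
top handle_grip [([426.0, 265.4], 0.71)]
top lid_edge [([321.4, 259.8], 0.76)]
[array([239.7519, 175.6965]), array([428.2154, 267.7106])]
```

View pics/s8.png

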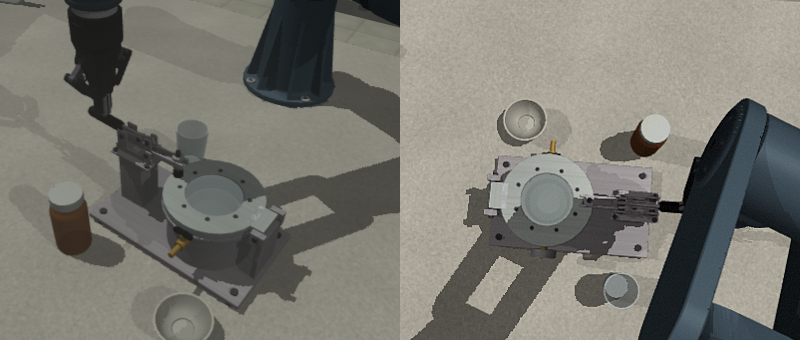

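The handle looks level and the force is down to 1.5 N, so it has probably snapped. I'll press a few mm more against the stop, then withdraw upward.

Request:
apply_moves(
  increments=[
    {"x": 0, "y": 0.2, "z": 0, "ax": 0, "ay": 0, "az": 0, "grip": 1},
    {"x": 0, "y": 0.5, "z": 0, "ax": 0, "ay": 0, "az": 0, "grip": 1},
    {"x": 0, "y": 0.5, "z": 0, "ax": 0, "ay": 0, "az": 0, "grip": 1},
  ],
)

```text
time_s: 11.12
eef_pos: [0.5426, -0.1252, 0.187]
eef_rot: [-0.706, 0.708, -0.014, 0.018]
wrist_force: [-6.4, 2.7, 17.9]
opening: 0.001
```

Request:
apply_moves(
  increments=[
    {"x": 0, "y": -3, "z": 0, "ax": 0, "ay": 0, "az": 0, "grip": 1},
    {"x": 0, "y": -7, "z": 0, "ax": 0, "ay": 0, "az": 0, "grip": 1},
    {"x": 0, "y": -11, "z": -2, "ax": 0, "ay": 0, "az": 0, "grip": 1},
    {"x": 0, "y": -14, "z": -7, "ax": 0, "ay": 0, "az": 0, "grip": 1},
    {"x": 0, "y": -14, "z": -13, "ax": 0, "ay": 0, "az": 0, "grip": 1},
    {"x": 0, "y": -14, "z": -18, "ax": 0, "ay": 0, "az": 0, "grip": 1},
    {"x": 0, "y": -14, "z": -18, "ax": 0, "ay": 0, "az": 0, "grip": 1},
    {"x": 0, "y": -14, "z": -18, "ax": 0, "ay": 0, "az": 0, "grip": 1},
  ],
)

```text
time_s: 12.12
eef_pos: [0.5334, -0.304, 0.3271]
eef_rot: [-0.706, 0.708, -0.015, 0.018]
wrist_force: [0.2, 0.0, -0.1]
opening: -0.002
```

```bash
python3 snap.py s9 handle_grip lid_edge desiccator bottle beaker dish
```

```text
[-0.7117  0.2147  1.4247  0.0013  1.4964 -0.6651] [ 0.2055  0.0259 -0.1211] [ 0.0014 -0.3969  0.3021]
scene handle_grip [([244.5, 176.5], 0.66)]
scene lid_edge [([320.6, 237.3], 0.57)]
scene desiccator [([344.6, 301.7], 0.56)]
scene bottle [([213.7, 298.0], 0.94)]
scene beaker [([329.3, 223.7], 0.71)]
scene dish [([319.8, 391.1], 0.79)]
top handle_grip [([427.0, 265.2], 0.82)]
top lid_edge [([320.2, 257.7], 0.76)]
top desiccator [([290.1, 261.7], 0.87)]
top bottle [([383.7, 201.5], 0.57)]
top beaker [([355.9, 342.9], 0.68)]
top dish [([268.3, 183.3], 0.65)]
```

View pics/s9.png

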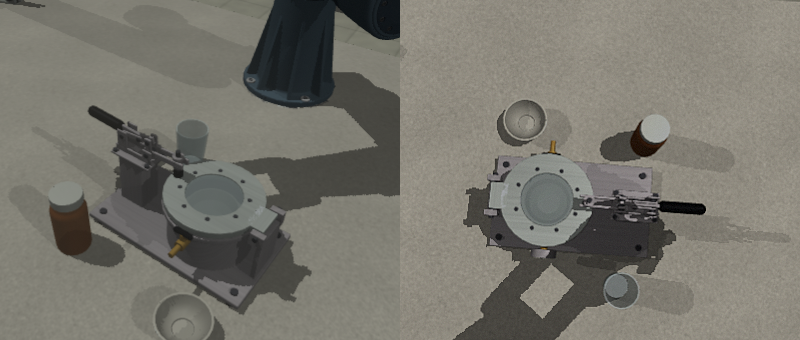

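Run:
```python
from h import *
r=least_squares(lambda a:np.r_[proj("scene",W(D,a))-(244.5,176.5),proj("top",W(D,a))-(427,265.2)],[0,-.22,.16]);print(r.x,r.fun)
im=cv2.imread("pics/s9.png")[80:220,60:260]
for g in((-.226,.156),):
    for y in(-.253,-.226,-.177):
        q=proj("scene",W(D,[0,y,.156]))-(200,140)
        cv2.circle(im,tuple(int(v) for v in q),1,(0,0,255),-1)
cv2.imwrite("pics/z9.png",cv2.resize(im,None,fx=4,fy=4))
```

```text
[ 0.0012 -0.2198  0.159 ] [-2.5711 -0.604  -2.1617  1.3432]
```

View pics/z9.png

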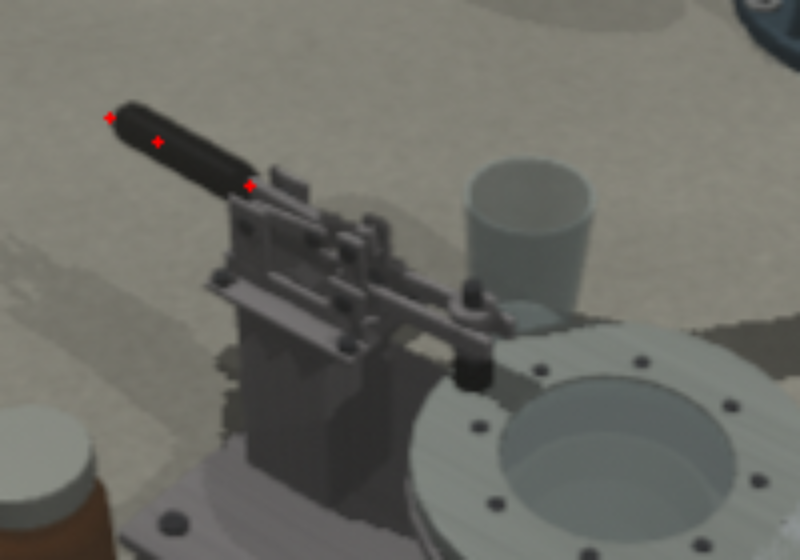

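The handle lies along the predicted level axis, with its free end at zoom (125,115), and the rubber tip presses on the rim. Everything agrees with the clamp being locked, so I'm handing in.

```bash
python3 -c "
from bench import ticket
print(ticket.hand_in())"
```

```text
the job is handed in; nothing more can be done
None
```

I pushed the lid shut with closed fingertips, then pushed the clamp handle over and down until it locked, and handed the job in at about 12.5 s. The hand-in gives no verdict.

- **Lid:** it is on its seal. Pressing further raised the force to 25 N with about 0.6 mm of travel, and it stayed shut after I let go.
- **Clamp:** pressing on the handle met a firm stop at 18 N. After I withdrew, it stayed level by itself with the rubber tip on the lid rim. I located its grip point at (y, z) = (-220, 159) mm, against the stated locked (-226, 156) mm. That 6 mm gap is of the same order as the detection error.
- **Surroundings:** the networks' points for the desiccator, bottle, beaker and dish moved only a few pixels from the start, which is within their noise. All four look upright and unmoved, and the arm ended clear with wrist force near zero.
- **What failed:** one move call was refused because its rows left out some keys; nothing moved, and I resent it in full.

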